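# Change drawers in a slide-filing module

## Task

The blue drawer of the slide-filing module was left standing open: push it fully home, then hook a fingertip behind the lip of the yellow drawer and draw it all the way out to its stop. The slides are glass, so move the drawers gently without slamming; only one drawer may be out at a time so that nothing is misfiled, so leave the green and red drawers shut, and leave the bottle, the tube rack and the jar standing where they are.

Things in the scene. Friction and masses are not known exactly. Their poses are not given: they have to be found in the camera images.
- cabinet: grey steel microscope-slide filing module, fixed, 390 mm wide (y), 300 mm deep (x), 70 mm high; one row of four drawers at 94 mm pitch, colours in any order. Origin: middle of its front face at bench height; x points into the module, away from the robot, z up. Carcass from x = 0 to 300 mm; shut drawers' fronts stand 10 mm and lips 46 mm proud of it, towards the robot. Its top is clear.
- drawer_blue (a joint): drawer with the blue finger lip, left open at the start (40 to 110 mm). Value 0 = fully shut, grows as the drawer is drawn out towards the robot (m), hard stop at 0.150. Runs straight along the cabinet's -x axis; no spring and no catch, stays where left; takes about 2 to 4 N to slide.
- drawer_yellow (a joint): drawer with the yellow finger lip, shut at the start. Value 0 = fully shut, grows as the drawer is drawn out towards the robot (m), hard stop at 0.150. Runs straight along the cabinet's -x axis; no spring and no catch, stays where left; takes about 2 to 4 N to slide.
- drawer_green (a joint): drawer with the green finger lip, shut. Value 0 = fully shut, grows as the drawer is drawn out towards the robot (m), hard stop at 0.150. Runs straight along the cabinet's -x axis; no spring and no catch, stays where left; takes about 2 to 4 N to slide.
- drawer_red (a joint): drawer with the red finger lip, shut. Value 0 = fully shut, grows as the drawer is drawn out towards the robot (m), hard stop at 0.150. Runs straight along the cabinet's -x axis; no spring and no catch, stays where left; takes about 2 to 4 N to slide.
- blue_lip (a point): middle of the top edge of the blue lip, moves with its drawer; axes as the cabinet's. Lip: upright plate 4 mm thick (x), 70 mm wide (y), from 20 to 48 mm above the bench. Behind it (+x) a pocket 32 mm long in x, open on top and at both ends, floor 24 mm above the bench, ends at the white drawer front (90 mm wide, top 66 mm above the bench). Pocket's middle: 18 mm in +x from this point.
- yellow_lip (a point): middle of the top edge of the yellow lip, moves with its drawer; axes as the cabinet's. Lip: upright plate 4 mm thick (x), 70 mm wide (y), from 20 to 48 mm above the bench. Behind it (+x) a pocket 32 mm long in x, open on top and at both ends, floor 24 mm above the bench, ends at the white drawer front (90 mm wide, top 66 mm above the bench). Pocket's middle: 18 mm in +x from this point.
- bottle: loose white round reagent bottle, 64 mm diameter, 150 mm high, origin at its foot's centre, standing to the left of the drawers
- tube_rack: loose blue rack of capped sample tubes, 150 x 62 mm, 96 mm high over the caps, origin at its foot's centre, long side along its x, standing to the right of the drawers
- jar: loose white jar with an orange lid, 60 mm diameter, 65 mm high, origin at its foot's centre, standing to the left, nearer the robot
Things that resemble listed ones, but are neither listed nor needed, are in the scene too. There is more than one size of the jar; the job needs the middle-sized. Of the things that look like the tube_rack, take the one that is farthest to the robot's right at the start.

How it is judged:
By the outcome, as a careful person would: the job done as asked, in the order asked, and still so for the second after the job is handed in, with the robot touching nothing.
It also fails if it takes over 51 s, if anything falls off the work surface, if the arm or the gripper's body presses on something with over 40 N, if the wrist force passes 120 N, or if a joint passes its speed limit or range.

## Robot

A 7-joint arm with a two-finger parallel gripper is mounted at the origin on the work surface. World frame = base frame: x ahead of the robot, y to its left, z up, the work surface at z = 0. Lengths are in m, angles in rad, forces in N, time in s.
With the tool pointing down it reaches from about 0.4 to 0.85 m from the base axis. Payload 4.5 kg.
Tool frame: the origin (TCP) lies at the very end of the fingers, on their centre line; the grasp point (between the pads) lies 19 mm behind it; z points along the fingers, y is the direction in which the jaws open and shut (so a half turn about z gives the same grasp; the last joint's range is limited). The gripper opens to 85 mm and grips with 20 to 120 N. Pads are 22 mm wide; open, the fingers measure 114 mm over their backs; the gripper's body (76 mm by 85 mm) begins 54 mm behind the grasp point. The pads swing forward as they close: fully open they stand 13 mm farther back than shut.
Start: joints at [-1.116, 0.689, -0.195, 1.565, 0.157, 0.902, -0.215], TCP at [0.255, 0.571, 0.231] pointing down, gripper open.
Joint ranges: [-3.01, 3.01], [-0.46, 2.08], [-1.47, 1.51], [0.13, 2.56], [-1, 4.14], [0.04, 2.09], [-2.66, 2.66]. Speed limits (rad/s): [2.57, 2.57, 3.14, 3.14, 3.14, 3.14, 3.14].

## Interface

Orientations are given as a unit quaternion [w, x, y, z].
In Python, from plant import * gives the robot as it stands.
- The arm moves only by the tool arm_command, never from a script. Its argument "motion" is one flat list of numbers, 7 for each row, row after row: the closure, from -1 (fully open) to 1 (shut), then the shift along the tool's x, y, z in m, then the turn, a rotation vector about the tool's x, y, z in rad. In form: [claw, dx, dy, dz, rx, ry, rz, claw, dx, dy, dz, rx, ry, rz, ...]. A call has 1 to 8 rows; each row is the pose to reach, as a shift and turn from the pose commanded when the call began, along the tool's axes at that moment; what a row does not reach only later rows make up. A row lasts 1/8 s, in which the tool goes at most 62.5 mm and 10.7 degrees, less where a joint would pass 70% of its speed; a pose out of reach is approached as far as the arm can. A call with a gripper value outside its range is refused whole. The fingers move at their own pace and stop on an object; "newtons" is the grip in N (left out, the last holds). Time passes only in rows, so rows that repeat a pose let the fingers close. It gives the time, the measured TCP pose, the force and the opening at its end, in the units of the state.
- get_state(): the state, without advancing time (a new reading comes with each control period).
- camera(name): name is "scene" or "side" or "wrist"; returns a dict with "color" (420x560x3 uint8, red, green, blue), "range_z" (420x560 float32, m along the optical axis (not along the pixel's ray), 0 where there is no reading), "camera_matrix" (3x3 intrinsics, pixels), "rvec" (rotation vector, rad) and "tvec" (3), from world to camera coordinates, as OpenCV has them; the wrist camera has in their place "tool_from_camera" (4x4, takes a point from camera to tool coordinates, whose origin is the TCP and whose axes are the flange's). Camera axes: x right, y down, z forward; pixel columns grow to the right and rows downward; lengths in m; the calibration is good to about 2 mm. A picture is of the moment at which its call begins: read the wrist's pose just before it.
- hand_in(): hands the job in, once; it reports no verdict.
Trained networks look in the newest picture that a camera, given by its name, has taken for a name from the list of things; names that differ only in an ending like _2 or _b are one class to them, and where a whole thing is asked for, a point or a joint stands for the part that bears it (a point fixed in the world has none). Each returns a list of dicts, best first, with "conf" (0 to 1); they miss things now and then, are a little off and sometimes report something else, mostly with a low value. They report only what shows in the picture. A call takes as long as a camera call. They do not tell look-alikes from the thing itself.
- trace(camera, thing): "region" (420x560 bool, what is visible of it) and "uv" ([column, row] in pixels, amid what is visible of it).
The state is a dict: "t": time; "joint_pos": joint angles; "qd": joint speeds; "joint_torque": joint torques, N m; "ee_pos": TCP position; "orientation": TCP orientation; "ft_force": force on the tool from outside, world axes, zero at the start; "wrist_torque": the same for the moment, N m; "finger_gap": opening from 0.0 (shut) to 1.0 (fully open).
Only numpy, scipy, OpenCV 4.12 (cv2) and the standard library are available. Lean on these libraries where they do the work, as an engineer would, in place of code of your own. Each camera call takes 0.05 s, during which the arm holds its last target.

## Working session

There is one attempt and no reset: what is moved stays moved. The work goes in short steps, Python scripts to look and compute and a tool call to move; the robot and the scene stay as the last step left them, time stands still between calls to the robot, and variables do not carry over. Pictures are saved under pics/ and viewed, and the job is handed in when it is done.

Besides the shell and the picture viewer there is one more tool, called after ">>>" as a command line: name --argument value ..., lists and objects as JSON in quotes. arm_command: Moves the arm, as the interface text tells. Its arguments: {"type":"object","properties":{"motion":{"type":"array"},"newtons":{"type":"number"}},"required":["motion"]}

```bash
mkdir -p pics; ls; python3 - <<'E'
from plant import *
import cv2
s=get_state();print(s)
for n in("scene","side"):
    c=camera(n);cv2.imwrite(f"pics/{n}0.png",c["color"][:,:,::-1])
    import numpy as np
    np.savez(f"{n}0.npz",**c)
E
```

```text
pics
{'t': 0.0, 'joint_pos': array([-1.11620303,  0.69002641, -0.19452428,  1.56633882,  0.15730588,
        0.90250663, -0.21510058]), 'qd': array([-0.00117122, -0.00075947,  0.00062554, -0.00098198, -0.00193645,
        0.00137799, -0.00063409]), 'joint_torque': array([-1.75794853e-04, -5.39608848e+01, -1.26669947e+00, -1.58534074e+01,
        9.10508505e-03,  9.54060873e-03,  3.40406210e-06]), 'ee_pos': array([0.25507919, 0.5698632 , 0.23045923]), 'orientation': array([-1.32117299e-04,  2.08801380e-01,  9.77957614e-01, -9.33612243e-04]), 'ft_force': array([-0.52952345,  0.32203687,  0.70540237]), 'wrist_torque': array([-0.00766344, -0.01420469, -0.00419543]), 'finger_gap': 0.9957008155969513}
```

View pics/scene0.png

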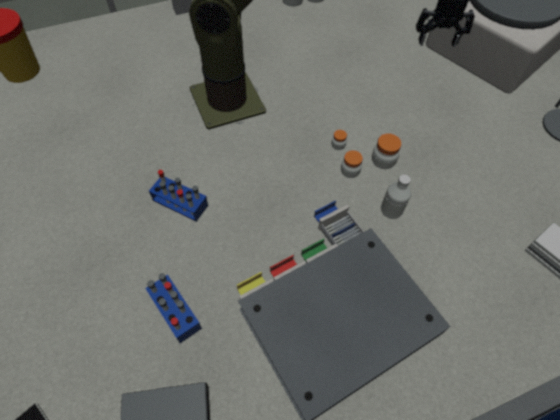

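View pics/side0.png

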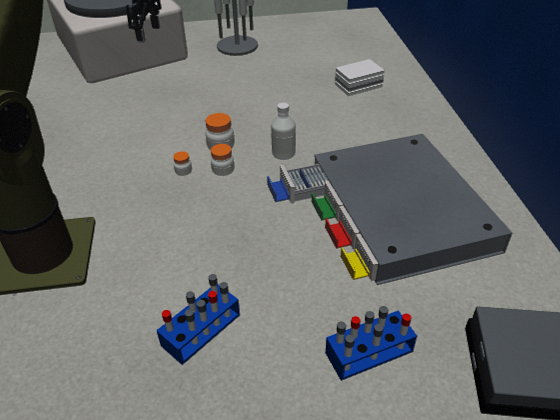

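The scene view shows the open blue drawer at about (335,220), then green, red and yellow lips running down to (250,285). The cabinet top is centred near (345,320). The side view agrees, with the blue lip at (278,188) and the yellow at (355,263). Next I'll measure these.

```bash
cat > h.py <<'E'
import numpy as np, cv2
def cloud(c):
    K=c["camera_matrix"];R,_=cv2.Rodrigues(c["rvec"]);t=np.ravel(c["tvec"])
    z=c["range_z"];v,u=np.indices(z.shape)
    p=np.stack([(u-K[0,2])/K[0,0]*z,(v-K[1,2])/K[1,1]*z,z],-1)
    return (p-t)@R, z>0
E
python3 - <<'E'
from plant import *
from h import *
np.set_printoptions(precision=4,suppress=True)
for n in("scene","side"):
    c=camera(n);P,ok=cloud(c)
    # cabinet top by height
    m=ok&(abs(P[...,2]-.07)<.008)
    for th in("cabinet","blue_lip","yellow_lip","drawer_green","drawer_red","bottle","jar","tube_rack"):
        for d in trace(n,th)[:3]:
            r=d["region"]&ok;q=P[r]
            if len(q)<5: continue
            print(n,th,round(d["conf"],2),d["uv"],r.sum(),"med",np.median(q,0),"lo",np.percentile(q,3,0),"hi",np.percentile(q,97,0))
            if th=="cabinet":
                q2=q[abs(q[:,2]-.07)<.006][:,:2]
                print(cv2.minAreaRect(q2.astype(np.float32)),len(q2), cv2.boxPoints(cv2.minAreaRect(q2.astype(np.float32))))
            if "lip" in th:
                b=cv2.minAreaRect(q[:,:2].astype(np.float32));print("   ",b)
E
```

```text
scene cabinet 0.85 [339.9, 317.7] 22104 med [ 0.8395 -0.0117  0.0709] lo [ 0.6817 -0.1828  0.0659] hi [0.9734 0.1871 0.0744]
((0.8207325339317322, 0.006341874599456787), (0.30112287402153015, 0.39311379194259644), 8.394474029541016) 21415 [[ 0.6431  0.1788]
 [ 0.7005 -0.2101]
 [ 0.9984 -0.1661]
 [ 0.941   0.2228]]
scene blue_lip 0.62 [333.6, 218.3] 1404 med [0.5849 0.109  0.0419] lo [0.525  0.0689 0.0012] hi [0.6401 0.1586 0.0677]
    ((0.5776823163032532, 0.12398139387369156), (0.11921796947717667, 0.16669097542762756), 88.67729949951172)
scene yellow_lip 0.74 [250.3, 284.9] 460 med [ 0.6597 -0.1617  0.0341] lo [ 0.6469 -0.1958  0.0205] hi [ 0.695  -0.1199  0.0702]
    ((0.6740195155143738, -0.15513774752616882), (0.09383806586265564, 0.07201912999153137), 75.33040618896484)
scene drawer_green 0.88 [311.2, 248.2] 349 med [0.6321 0.0262 0.03  ] lo [ 0.6199 -0.0075  0.0217] hi [0.6658 0.0616 0.0692]
scene drawer_red 0.55 [282.4, 268.2] 411 med [ 0.6459 -0.0682  0.0331] lo [ 0.6327 -0.1025  0.0204] hi [ 0.6812 -0.0295  0.0699]
scene drawer_red 0.48 [336.9, 223.8] 1262 med [0.5858 0.109
[... 2468 characters left out ...]
37 [411.7, 209.8] 17479 med [ 0.8245 -0.0568  0.0697] lo [ 0.6812 -0.1969  0.0133] hi [0.9789 0.1817 0.0729]
side jar 0.75 [222.6, 159.2] 664 med [0.4184 0.2271 0.0425] lo [0.3915 0.2151 0.0024] hi [0.4462 0.2699 0.0669]
side jar 0.75 [182.1, 166.5] 339 med [0.3152 0.2427 0.0334] lo [0.2961 0.2326 0.0067] hi [0.3333 0.2715 0.0513]
side jar 0.59 [219.2, 129.0] 814 med [0.4187 0.337  0.065 ] lo [0.3852 0.3219 0.017 ] hi [0.452  0.3846 0.0858]
side tube_rack 0.69 [367.9, 343.2] 4130 med [ 0.6416 -0.3665  0.0501] lo [ 0.5733 -0.3986  0.0053] hi [ 0.7187 -0.3245  0.0967]
side tube_rack 0.67 [199.1, 323.2] 3749 med [ 0.3394 -0.2739  0.0499] lo [ 0.2764 -0.3222  0.005 ] hi [ 0.4079 -0.2142  0.0966]
```

```bash
cat >> h.py <<'E'
YAW=np.radians(8.45);O=np.array([0.6725,-0.0155,0])
Rc=np.array([[np.cos(YAW),-np.sin(YAW),0],[np.sin(YAW),np.cos(YAW),0],[0,0,1]])
def cab(P): return (P-O)@Rc
def world(p): return np.asarray(p)@Rc.T+O
E
python3 - <<'E'
from plant import *
from h import *
np.set_printoptions(precision=4,suppress=True)
pr={'b':lambda r,g,b:(b>1.6*r)&(b>1.3*g),'y':lambda r,g,b:(r>2*b)&(g>1.6*b),'g':lambda r,g,b:(g>1.5*r)&(g>1.3*b),'r':lambda r,g,b:(r>2*g)&(r>2*b)}
for n in("scene","side"):
    c=dict(np.load(n+"0.npz"));P,ok=cloud(c);Q=cab(P)
    r,g,b=np.moveaxis(c["color"].astype(float),-1,0)
    t=ok&(abs(Q[...,2]-.071)<.003)&(abs(Q[...,1])<.25)&(Q[...,0]>-.1)&(Q[...,0]<.4)
    q=Q[t];print(n,"top",np.percentile(q,[.3,2,50,98,99.7],axis=0).T)
    # front edge per y
    for y in(-.16,-.08,0,.08,.16):
        k=q[abs(q[:,1]-y)<.01];print(y,np.percentile(k[:,0],[1,99]),end=' ')
    print()
    R=ok&(Q[...,0]>-.2)&(Q[...,0]<.0)&(abs(Q[...,1])<.2)
    for k,f in pr.items():
        m=R&f(r,g,b)&(Q[...,2]>.012)&(Q[...,2]<.06)
        v,u=np.where(m);q=Q[m]
        if len(q)<5: print(k,"few");continue
        top=q[q[:,2]>.043]
        print(k,len(q),u.mean(),v.mean(),"x",np.percentile(q[:,0],[2,50,98]),"y",np.percentile(q[:,1],[2,50,98]),"z",np.percentile(q[:,2],[2,98]),"topx",np.percentile(top[:,0],[5,50,95]) if len(top) else 0,"ymid",(np.percentile(q[:,1],2)+np.percentile(q[:,1],98))/2)
E
```

```text
scene top [[-0.0061  0.0052  0.1646  0.2955  0.2998]
 [-0.1954 -0.1897 -0.0175  0.1846  0.1923]
 [ 0.068   0.0683  0.071   0.0737  0.0739]]
-0.16 [0.001  0.2976] -0.08 [0.0017 0.2978] 0 [0.0033 0.2977] 0.08 [0.0017 0.2981] 0.16 [0.0022 0.2984] 
b 215 327.92093023255813 213.67906976744186 x [-0.1255 -0.1203 -0.0402] y [0.1074 0.1392 0.1723] z [0.0218 0.0491] topx [-0.1247 -0.1231 -0.0403] ymid 0.13985036809555595
y 221 250.07239819004525 283.27149321266967 x [-0.0433 -0.0388 -0.0276] y [-0.1719 -0.1417 -0.1108] z [0.0218 0.0448] topx [-0.0425 -0.0418 -0.0407] ymid -0.14138349683505191
g 220 313.15909090909093 249.29090909090908 x [-0.0431 -0.038  -0.0258] y [0.0146 0.0458 0.0776] z [0.022  0.0491] topx [-0.043  -0.0417 -0.0405] ymid 0.046134690153808944
r 226 282.3053097345133 266.1061946902655 x [-0.0434 -0.0378 -0.0268] y [-0.0793 -0.0484 -0.016 ] z [0.0217 0.0467] topx [-0.043  -0.0417 -0.0404] ymid -0.04765202049506238
side top [[-0.0015  0.006   0.1449  0.296   0.3016]
 [-0.1963 -0.192  -0.0362  0.1826  0.1927]
 [ 0.068   0.0682  0.0702  0.0732  0.0739]]
-0.16 [0.0028 0.2991] -0.08 [0.0033 0.2991] 0 [0.0032 0.2994] 0.08 [0.0032 0.2982] 0.16 [0.0029 0.2977] 
b 341 282.6363636363636 187.95894428152494 x [-0.1259 -0.1019 -0.0383] y [0.1042 0.1372 0.176 ] z [0.0212 0.0493] topx [-0.1259 -0.1228 -0.0392] ymid 0.14010347446987587
y 529 354.66918714555766 263.83175803402645 x [-0.0447 -0.0256 -0.008 ] y [-0.1768 -0.1462 -0.1079] z [0.0209 0.0489] topx [-0.0446 -0.0428 -0.04  ] ymid -0.1423511425930201
g 306 324.55555555555554 206.8235294117647 x [-0.0437 -0.0211 -0.0073] y [0.0108 0.0423 0.0795] z [0.0209 0.049 ] topx [-0.0439 -0.0423 -0.0401] ymid 0.045158203405958205
r 419 338.3961813842482 233.9618138424821 x [-0.0445 -0.0242 -0.0075] y [-0.0821 -0.0533 -0.0139] z [0.0209 0.0489] topx [-0.0441 -0.043  -0.0401] ymid -0.04798539026519911
```

```bash
cat >> h.py <<'E'
O=world([0.0015,-0.001,0])
from scipy.spatial.transform import Rotation as Ro
np.set_printoptions(precision=4,suppress=True)
# desired tool: x along cabinet -x, y along cabinet +y, z down
RT=Rc@np.diag([-1,1,-1.])
def delta(s,p):  # p in cabinet coords
    q=s["orientation"];R=Ro.from_quat([q[1],q[2],q[3],q[0]]).as_matrix()
    d=R.T@(world(p)-s["ee_pos"]);rv=Ro.from_matrix(R.T@RT).as_rotvec()
    return d,rv
def rep(s): print("t",s["t"],"cab",cab(s["ee_pos"]),"F",s["ft_force"]@Rc,"gap",round(s["finger_gap"],3),"rv",delta(s,[0,0,0])[1])
E
python3 - <<'E'
from plant import *
from h import *
s=get_state();rep(s);print(O,world([-.165,.141,.2]),delta(s,[-.165,.141,.18]))
for n,p in dict(bottle=[.595,.28,0],jar=[.42,.238,0]).items():print(n,cab(np.array(p)))
E
```

```text
t 1.0 cab [-0.3281  0.642   0.2313] F [-0.3267 -0.6427 -0.1156] gap 1.0 rv [ 0.0001 -0.     -0.5683]
[ 0.6741 -0.0163  0.    ] [0.4902 0.099  0.2   ] (array([-0.4071, -0.3344,  0.0513]), array([ 0.0001, -0.    , -0.5683]))
bottle [-0.0347  0.3047  0.    ]
jar [-0.214   0.2889  0.    ]
```

>>> arm_command --motion '[1,-0.041,-0.034,0,0,0,-0.08,1,-0.091,-0.075,0,0,0,-0.16,1,-0.142,-0.117,0,0,0,-0.24,1,-0.193,-0.159,0,0,0,-0.32,1,-0.244,-0.2,0,0,0,-0.4,1,-0.295,-0.242,0,0,0,-0.48,1,-0.346,-0.284,0,0,0,-0.56,1,-0.39,-0.32,0,0,0,-0.5683]' --newtons 30

```text
t: 2.0
ee_pos: [0.4754, 0.1296, 0.2315]
orientation: [0.0, -0.074, 0.997, 0.0]
ft_force: [0.9, 0.6, 0.4]
finger_gap: 0.001
```

```bash
python3 - <<'E'
from plant import *
from h import *
s=get_state();rep(s);print(delta(s,[-.165,.141,.18]))
E
```

```text
t 2.0 cab [-0.1751  0.1735  0.2315] F [0.9741 0.4762 0.4266] gap 0.001 rv [0.0005 0.001  0.0009]
(array([-0.01  , -0.0325,  0.0515]), array([0.0005, 0.001 , 0.0009]))
```

>>> arm_command --motion '[1,-0.007,-0.021,0.03,0,0,0,1,-0.007,-0.021,0.07,0,0,0,1,-0.007,-0.021,0.11,0,0,0,1,-0.007,-0.021,0.131,0,0,0,1,-0.007,-0.021,0.131,0,0,0]'

```text
t: 2.62
ee_pos: [0.4836, 0.1114, 0.0992]
orientation: [-0.001, -0.074, 0.997, -0.0]
ft_force: [0.9, 0.3, 0.0]
finger_gap: 0.001
```

```bash
python3 - <<'E'
from plant import *
from h import *
s=get_state();rep(s);print(delta(s,[-.165,.141,.03]))
c=camera("side");cv2.imwrite("pics/side1.png",c["color"][:,:,::-1])
E
```

```text
t 2.625 cab [-0.1697  0.1543  0.0992] F [0.9063 0.2146 0.0307] gap 0.001 rv [-0.0006 -0.0028  0.0003]
(array([-0.0048, -0.0133,  0.0692]), array([-0.0006, -0.0028,  0.0003]))
```

View pics/side1.png

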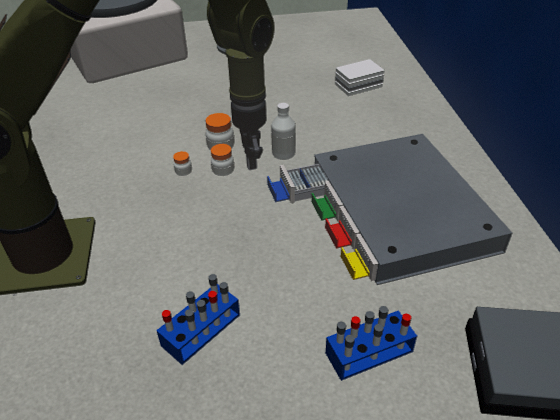

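The fingertip at (252,165) stands in front of the blue lip at (278,188). Lowering it now.

>>> arm_command --motion '[1,0.004,-0.013,0.025,0,0,0,1,0.004,-0.013,0.05,0,0,0,1,0.004,-0.013,0.065,0,0,0,1,0.004,-0.013,0.067,0,0,0,1,-0.005,-0.013,0.067,0,0,0,1,-0.012,-0.013,0.067,0,0,0]'

```text
t: 3.42
ee_pos: [0.5, 0.101, 0.0343]
orientation: [0.001, -0.074, 0.997, 0.0]
ft_force: [-0.1, 0.8, -0.9]
finger_gap: 0.004
```

```bash
python3 - <<'E'
from plant import *
from h import *
s=get_state();rep(s);print(delta(s,[-.057,.141,.032]))
E
```

```text
t 3.425 cab [-0.155   0.1415  0.0343] F [ 0.04    0.7595 -0.9333] gap 0.004 rv [ 0.0007  0.0028 -0.0003]
(array([-0.098 , -0.0005,  0.0026]), array([ 0.0007,  0.0028, -0.0003]))
```

>>> arm_command --motion '[1,-0.005,0,0.002,0,0,0,1,-0.01,0,0.002,0,0,0,1,-0.013,0,0.002,0,0,0,1,-0.016,0,0.002,0,0,0,1,-0.019,0,0.002,0,0,0,1,-0.022,0,0.002,0,0,0,1,-0.025,0,0.002,0,0,0,1,-0.028,0,0.002,0,0,0]'

```text
t: 4.42
ee_pos: [0.5257, 0.1046, 0.0312]
orientation: [-0.0, -0.074, 0.997, -0.0]
ft_force: [-3.5, -1.1, 0.6]
finger_gap: -0.0
```

```bash
python3 - <<'E'
from plant import *
from h import *
s=get_state();rep(s);print(delta(s,[-.057,.141,.032]))
E
```

```text
t 4.425 cab [-0.1291  0.1413  0.0312] F [-3.6359 -0.533   0.5985] gap -0.0 rv [-0.0002 -0.0008  0.0001]
(array([-0.0721, -0.0003, -0.0009]), array([-0.0002, -0.0008,  0.0001]))
```

Contact at 3.6 N and sliding. I'll keep pushing smoothly.

>>> arm_command --motion '[1,-0.004,0,0,0,0,0,1,-0.009,0,0,0,0,0,1,-0.014,0,0,0,0,0,1,-0.019,0,0,0,0,0,1,-0.024,0,0,0,0,0,1,-0.029,0,0,0,0,0,1,-0.034,0,0,0,0,0,1,-0.039,0,0,0,0,0]'

```text
t: 5.42
ee_pos: [0.5647, 0.1103, 0.0312]
orientation: [-0.0, -0.074, 0.997, -0.0]
ft_force: [-2.0, -0.6, -1.3]
finger_gap: -0.001
```

>>> arm_command --motion '[1,-0.004,0,0,0,0,0,1,-0.008,0,0,0,0,0,1,-0.012,0,0,0,0,0,1,-0.015,0,0,0,0,0,1,-0.018,0,0,0,0,0,1,-0.02,0,0,0,0,0,1,-0.022,0,0,0,0,0,1,-0.024,0,0,0,0,0]'

```text
t: 6.42
ee_pos: [0.5883, 0.1139, 0.0313]
orientation: [-0.0, -0.074, 0.997, -0.0]
ft_force: [-2.2, -1.5, -1.6]
finger_gap: -0.003
```

```bash
python3 - <<'E'
from plant import *
from h import *
s=get_state();rep(s);print(delta(s,[-.057,.141,.032]))
E
```

```text
t 6.425 cab [-0.0658  0.1413  0.0313] F [-2.367  -1.117  -1.5617] gap -0.003 rv [-0.     -0.0001 -0.    ]
(array([-0.0088, -0.0003, -0.0007]), array([-0.    , -0.0001, -0.    ]))
```

>>> arm_command --motion '[1,-0.001,0,0,0,0,0,1,-0.002,0,0,0,0,0,1,-0.003,0,0,0,0,0,1,-0.004,0,0,0,0,0,1,-0.005,0,0,0,0,0,1,-0.006,0,0,0,0,0,1,-0.007,0,0,0,0,0]'

```text
t: 7.3
ee_pos: [0.5953, 0.1149, 0.0313]
orientation: [0.0, -0.074, 0.997, -0.0]
ft_force: [-1.9, -1.3, -0.0]
finger_gap: -0.002
```

>>> arm_command --motion '[1,-0.001,0,0,0,0,0,1,-0.002,0,0,0,0,0]'

```text
t: 7.55
ee_pos: [0.5971, 0.1152, 0.0313]
orientation: [-0.0, -0.074, 0.997, -0.0]
ft_force: [-2.9, -1.7, 1.5]
finger_gap: 0.003
```

>>> arm_command --motion '[1,-0.001,0,0,0,0,0,1,-0.001,0,0,0,0,0]'

```text
t: 7.8
ee_pos: [0.5971, 0.1152, 0.0313]
orientation: [-0.001, -0.074, 0.997, -0.0]
ft_force: [-4.3, -2.2, 3.0]
finger_gap: -0.003
```

Position stalled and force rising, so this may be the stop. I'll press a bit more to check.

>>> arm_command --motion '[1,-0.001,0,0,0,0,0,1,-0.002,0,0,0,0,0]'

```text
t: 8.05
ee_pos: [0.5971, 0.1152, 0.0311]
orientation: [-0.003, -0.074, 0.997, -0.001]
ft_force: [-9.7, -1.2, 7.0]
finger_gap: -0.003
```

>>> arm_command --motion '[1,-0.001,0,0,0,0,0,1,-0.001,0,0,0,0,0]'

```text
t: 8.3
ee_pos: [0.5971, 0.1152, 0.031]
orientation: [-0.004, -0.074, 0.997, -0.001]
ft_force: [-10.3, -1.7, 6.9]
finger_gap: 0.001
```

```bash
python3 - <<'E'
from plant import *
from h import *
s=get_state();rep(s);print(delta(s,[-.057,.141,.032]))
E
```

```text
t 8.3 cab [-0.0569  0.1414  0.031 ] F [-10.3896  -0.1528   6.9465] gap 0.001 rv [-0.0013 -0.0077  0.0007]
(array([ 0.0001, -0.0004, -0.001 ]), array([-0.0013, -0.0077,  0.0007]))
```

Blue is at its stop: -0.0569 measured against -0.057 predicted, with 10 N on it and no movement. Backing off and lifting.

>>> arm_command --motion '[1,0.005,0,0,0,0,0,1,0.015,0,0,0,0,0,1,0.028,0,0,0,0,0,1,0.03,0,-0.03,0,0,0,1,0.03,0,-0.075,0,0,0,1,0.02,-0.04,-0.1,0,0,0,1,0.01,-0.095,-0.1,0,0,0,1,0,-0.15,-0.1,0,0,0]'

```text
t: 9.3
ee_pos: [0.6247, -0.0336, 0.1323]
orientation: [0.002, -0.074, 0.997, 0.0]
ft_force: [0.7, -0.0, -1.0]
finger_gap: -0.005
```

```bash
python3 - <<'E'
from plant import *
from h import *
c=camera("scene");cv2.imwrite("pics/scene2.png",c["color"][:,:,::-1])
P,ok=cloud(c);Q=cab(P);r,g,b=np.moveaxis(c["color"].astype(float),-1,0)
for k,f in {'b':(b>1.6*r)&(b>1.3*g),'g':(g>1.5*r)&(g>1.3*b)}.items():
    m=ok&(abs(Q[...,0]+.1)<.1)&(abs(Q[...,1])<.2)&f&(Q[...,2]>.043)&(Q[...,2]<.06)
    print(k,m.sum(),np.median(Q[m],0))
s=get_state();rep(s);print(delta(s,[-.028,-.141,.1]))
E
```

```text
b 25 [-0.0432  0.1363  0.0465]
g 20 [-0.0433  0.0407  0.0461]
t 9.35 cab [-0.0513 -0.0228  0.1315] F [ 1.7452 -8.0224 -0.298 ] gap -0.002 rv [-0.0098  0.0036 -0.0116]
(array([-0.0246, -0.1176,  0.0327]), array([-0.0098,  0.0036, -0.0116]))
```

View pics/scene2.png

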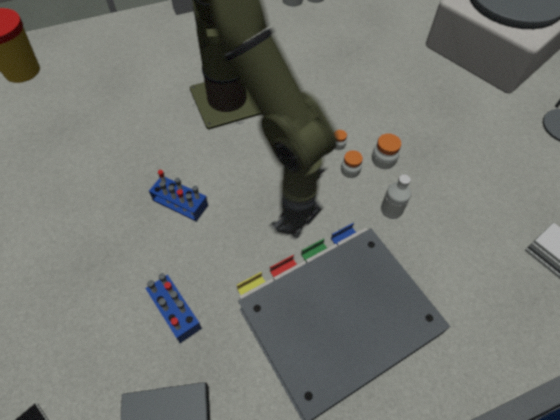

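The blue lip at (343,233) now sits in line with green, red and yellow. Moving over the yellow pocket, ramping down at the end.

>>> arm_command --motion '[1,0,0,0,0,0,0,1,-0.006,-0.03,0,0,0,0,1,-0.015,-0.07,0,0,0,0,1,-0.022,-0.105,0,0,0,0,1,-0.0255,-0.125,0,0,0,0,1,-0.0255,-0.132,0.01,0,0,0,1,-0.0255,-0.132,0.03,0,0,0,1,-0.0255,-0.132,0.04,0,0,0]'

```text
t: 10.35
ee_pos: [0.6662, -0.1569, 0.0889]
orientation: [-0.002, -0.075, 0.997, 0.001]
ft_force: [0.6, 0.5, -0.7]
finger_gap: 0.001
```

>>> arm_command --motion '[1,0,0,0,0,0,0,1,0,0,0,0,0,0]'

```text
t: 10.6
ee_pos: [0.6681, -0.1586, 0.0915]
orientation: [0.0, -0.074, 0.997, 0.0]
ft_force: [-0.5, 0.1, 0.3]
finger_gap: 0.004
```

```bash
python3 - <<'E'
from plant import *
from h import *
s=get_state();rep(s);print(delta(s,[-.028,-.141,.031]))
for n in("scene","side","wrist"):
    c=camera(n);cv2.imwrite(f"pics/{n}3.png",c["color"][:,:,::-1])
    if n!="wrist":
        P,ok=cloud(c);Q=cab(P);r,g,b=np.moveaxis(c["color"].astype(float),-1,0)
        m=ok&(abs(Q[...,0]+.1)<.1)&(abs(Q[...,1])<.22)&(r>2*b)&(g>1.6*b)&(Q[...,2]>.043)&(Q[...,2]<.06)
        print(n,m.sum(),np.median(Q[m],0) if m.sum() else 0)
rep(get_state())
E
```

```text
t 10.6 cab [-0.0269 -0.1399  0.0915] F [-0.4405  0.1698  0.3376] gap 0.004 rv [0.0003 0.0006 0.0008]
(array([ 0.0011, -0.0011,  0.0605]), array([0.0003, 0.0006, 0.0008]))
scene 5 [-0.0434 -0.1621  0.0437]
side 69 [-0.0443 -0.1439  0.047 ]
t 10.75 cab [-0.0268 -0.1406  0.0919] F [-0.3384  0.6033 -0.7013] gap 0.001 rv [-0.0002  0.0012  0.0001]
```

View pics/side3.png

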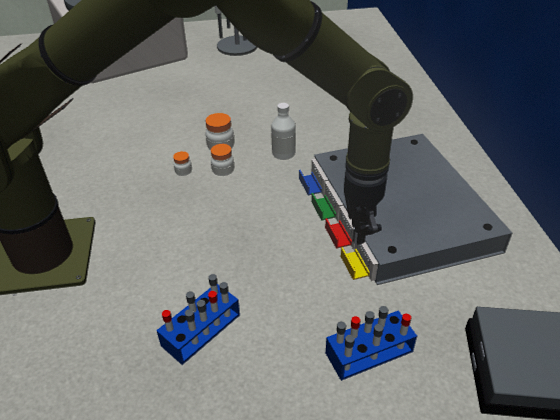

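View pics/wrist3.png

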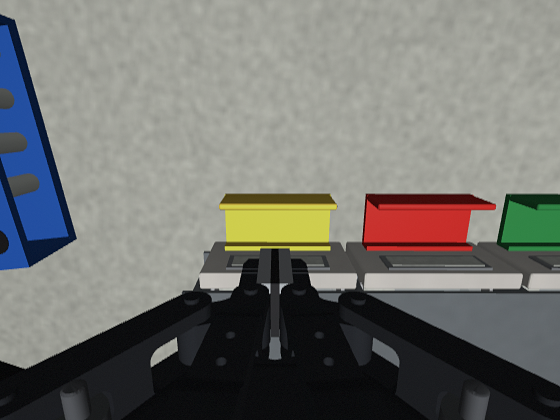

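The wrist view shows the tip at (275,250), centred on the yellow lip at (278,200) and above the pocket. Descending in two stages.

>>> arm_command --motion '[1,0.0015,-0.0005,0.01,0,0,0,1,0.0015,-0.0005,0.02,0,0,0,1,0.0015,-0.0005,0.03,0,0,0,1,0.0015,-0.0005,0.038,0,0,0,1,0.0015,-0.0005,0.042,0,0,0]'

```text
t: 11.38
ee_pos: [0.666, -0.1599, 0.0484]
orientation: [-0.0, -0.074, 0.997, 0.0]
ft_force: [-0.4, -0.2, 0.2]
finger_gap: 0.004
```

>>> arm_command --motion '[1,0,0,0.004,0,0,0,1,0,0,0.008,0,0,0,1,0,0,0.012,0,0,0,1,0,0,0.016,0,0,0,1,0,0,0.018,0,0,0,1,0,0,0.018,0,0,0]'

```text
t: 12.12
ee_pos: [0.6663, -0.16, 0.0311]
orientation: [-0.0, -0.074, 0.997, 0.0]
ft_force: [0.2, -0.5, -0.3]
finger_gap: -0.002
```

```bash
python3 - <<'E'
from plant import *
from h import *
s=get_state();rep(s)
E
```

```text
t 12.125 cab [-0.0289 -0.141   0.0311] F [ 0.1549 -0.5508 -0.3149] gap -0.002 rv [ 0.0001 -0.0002  0.0001]
```

>>> arm_command --motion '[1,0.001,0,0,0,0,0,1,0.002,0,0,0,0,0,1,0.003,0,0,0,0,0,1,0.005,0,0,0,0,0,1,0.008,0,0,0,0,0,1,0.011,0,0,0,0,0,1,0.015,0,0,0,0,0,1,0.019,0,0,0,0,0]'

```text
t: 13.12
ee_pos: [0.6475, -0.1628, 0.0315]
orientation: [0.0, -0.074, 0.997, 0.0]
ft_force: [1.7, 0.6, 0.6]
finger_gap: -0.0
```

```bash
python3 - <<'E'
from plant import *
from h import *
s=get_state();rep(s)
c=camera("side");cv2.imwrite("pics/side4.png",c["color"][:,:,::-1])
E
```

```text
t 13.125 cab [-0.0479 -0.1411  0.0315] F [1.7437 0.3088 0.6426] gap -0.0 rv [-0.      0.0004  0.0001]
```

View pics/side4.png

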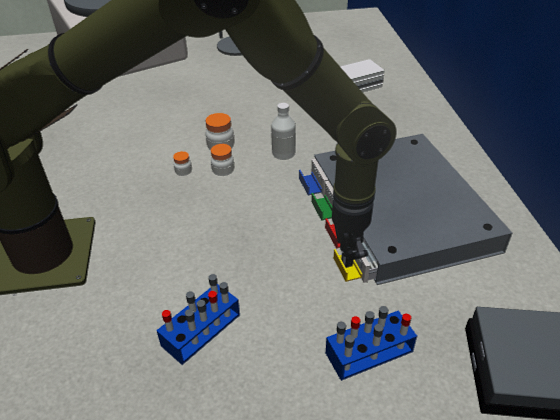

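The yellow drawer is moving out, with the lip at (345,265). I'll keep pulling.

>>> arm_command --motion '[1,0.004,0,0,0,0,0,1,0.009,0,0,0,0,0,1,0.014,0,0,0,0,0,1,0.019,0,0,0,0,0,1,0.024,0,0,0,0,0,1,0.029,0,0,0,0,0,1,0.034,0,0,0,0,0,1,0.039,0,0,0,0,0]'

```text
t: 14.18
ee_pos: [0.6087, -0.1686, 0.0313]
orientation: [0.0, -0.074, 0.997, 0.0]
ft_force: [1.9, 0.8, 1.5]
finger_gap: -0.002
```

>>> arm_command --motion '[1,0.005,0,0,0,0,0,1,0.01,0,0,0,0,0,1,0.015,0,0,0,0,0,1,0.02,0,0,0,0,0,1,0.025,0,0,0,0,0,1,0.03,0,0,0,0,0,1,0.035,0,0,0,0,0,1,0.04,0,0,0,0,0]'

```text
t: 15.18
ee_pos: [0.5691, -0.1745, 0.0313]
orientation: [0.0, -0.074, 0.997, 0.0]
ft_force: [2.7, -0.1, 0.2]
finger_gap: 0.003
```

>>> arm_command --motion '[1,0.005,0,0,0,0,0,1,0.01,0,0,0,0,0,1,0.015,0,0,0,0,0,1,0.02,0,0,0,0,0,1,0.025,0,0,0,0,0,1,0.029,0,0,0,0,0,1,0.032,0,0,0,0,0,1,0.034,0,0,0,0,0]'

```text
t: 16.18
ee_pos: [0.5355, -0.1794, 0.0312]
orientation: [-0.0, -0.074, 0.997, 0.0]
ft_force: [1.8, 0.8, 0.3]
finger_gap: 0.003
```

```bash
python3 - <<'E'
from plant import *
from h import *
s=get_state();rep(s)
E
```

```text
t 16.175 cab [-0.1611 -0.141   0.0312] F [1.898  0.5023 0.3096] gap 0.003 rv [ 0.0002 -0.0002  0.0001]
```

>>> arm_command --motion '[1,0.002,0,0,0,0,0,1,0.004,0,0,0,0,0,1,0.006,0,0,0,0,0,1,0.008,0,0,0,0,0,1,0.01,0,0,0,0,0,1,0.012,0,0,0,0,0,1,0.013,0,0,0,0,0,1,0.014,0,0,0,0,0]'

```text
t: 17.18
ee_pos: [0.5219, -0.1815, 0.0312]
orientation: [-0.0, -0.074, 0.997, 0.0]
ft_force: [2.5, 0.7, -1.3]
finger_gap: 0.005
```

>>> arm_command --motion '[1,0.001,0,0,0,0,0,1,0.002,0,0,0,0,0,1,0.003,0,0,0,0,0,1,0.004,0,0,0,0,0]'

```text
t: 17.68
ee_pos: [0.5179, -0.182, 0.0312]
orientation: [-0.0, -0.074, 0.997, 0.0]
ft_force: [2.0, 0.6, -0.6]
finger_gap: -0.003
```

>>> arm_command --motion '[1,0.001,0,0,0,0,0,1,0.002,0,0,0,0,0]'

```text
t: 17.92
ee_pos: [0.5159, -0.1824, 0.0312]
orientation: [-0.0, -0.074, 0.997, 0.0]
ft_force: [1.8, 1.0, -1.5]
finger_gap: -0.004
```

>>> arm_command --motion '[1,0.001,0,0,0,0,0,1,0.0015,0,0,0,0,0]'

```text
t: 18.18
ee_pos: [0.5156, -0.1824, 0.0313]
orientation: [0.001, -0.074, 0.997, 0.0]
ft_force: [5.3, 1.7, -2.4]
finger_gap: 0.0
```

```bash
python3 - <<'E'
from plant import *
from h import *
s=get_state();rep(s)
E
```

```text
t 18.175 cab [-0.1812 -0.141   0.0313] F [ 5.4967  0.9333 -2.355 ] gap 0.0 rv [0.0001 0.0022 0.0004]
```

At the stop, where it was expected. Pressing once to confirm.

>>> arm_command --motion '[1,0.0015,0,0,0,0,0,1,0.0015,0,0,0,0,0,1,0.0015,0,0,0,0,0]'

```text
t: 18.55
ee_pos: [0.5156, -0.1824, 0.0315]
orientation: [0.002, -0.074, 0.997, 0.0]
ft_force: [6.4, 1.1, -4.0]
finger_gap: 0.001
```

>>> arm_command --motion '[1,-0.003,0,0,0,0,0,1,-0.006,0,0,0,0,0,1,-0.0075,0,0,0,0,0,1,-0.0075,0,0,0,0,0]'

```text
t: 19.05
ee_pos: [0.5199, -0.182, 0.0312]
orientation: [-0.001, -0.074, 0.997, -0.0]
ft_force: [0.2, 0.1, 0.2]
finger_gap: -0.001
```

```bash
python3 - <<'E'
from plant import *
from h import *
s=get_state();rep(s)
E
```

```text
t 19.05 cab [-0.1769 -0.1412  0.0312] F [0.2545 0.1009 0.1592] gap -0.001 rv [-0.0001 -0.0011 -0.0003]
```

Free of contact and near mid-pocket. Lifting straight up.

>>> arm_command --motion '[1,0,0,-0.005,0,0,0,1,0,0,-0.015,0,0,0,1,0,0,-0.035,0,0,0,1,0,0,-0.06,0,0,0,1,0,0,-0.09,0,0,0,1,0,0,-0.13,0,0,0,1,0,0,-0.16,0,0,0,1,0,0,-0.17,0,0,0]'

```text
t: 20.05
ee_pos: [0.5213, -0.182, 0.2036]
orientation: [0.002, -0.074, 0.997, -0.001]
ft_force: [0.1, -0.2, -0.4]
finger_gap: -0.006
```

>>> arm_command --motion '[1,0.03,0.02,0,0,0,0,1,0.07,0.04,0,0,0,0,1,0.1,0.06,0,0,0,0,1,0.11,0.065,0,0,0,0,1,0.11,0.065,0,0,0,0]'

```text
t: 20.68
ee_pos: [0.4021, -0.1338, 0.2012]
orientation: [-0.0, -0.074, 0.997, -0.0]
ft_force: [0.8, 0.2, 0.3]
finger_gap: 0.004
```

```bash
python3 - <<'E'
from plant import *
from h import *
pr={'b':lambda r,g,b:(b>1.6*r)&(b>1.3*g),'y':lambda r,g,b:(r>2*b)&(g>1.6*b),'g':lambda r,g,b:(g>1.5*r)&(g>1.3*b),'r':lambda r,g,b:(r>2*g)&(r>2*b)}
rep(get_state())
for n in("scene","side"):
    c=camera(n);cv2.imwrite(f"pics/{n}5.png",c["color"][:,:,::-1]);P,ok=cloud(c);Q=cab(P)
    r,g,b=np.moveaxis(c["color"].astype(float),-1,0)
    for k,f in pr.items():
        m=ok&(Q[...,0]>-.22)&(Q[...,0]<0)&(abs(Q[...,1])<.19)&f(r,g,b)&(Q[...,2]>.043)&(Q[...,2]<.055)
        print(n,k,m.sum(),np.median(Q[m],0) if m.sum() else 0)
    for th in("bottle","jar","tube_rack"):
        for d in trace(n,th)[:3]:
            q=P[d["region"]&ok]
            if len(q)>5: print(n,th,round(d["conf"],2),np.median(q,0))
E
```

```text
t 20.675 cab [-0.2863 -0.0763  0.2012] F [0.875  0.1211 0.3386] gap 0.004 rv [-0.0001 -0.0001  0.0002]
scene b 22 [-0.0429  0.1365  0.0476]
scene y 14 [-0.1928 -0.1396  0.0446]
scene g 15 [-0.043   0.0451  0.0477]
scene r 18 [-0.043  -0.0439  0.0458]
scene bottle 0.96 [0.5979 0.2761 0.0917]
scene jar 0.79 [0.4326 0.3448 0.0683]
scene jar 0.79 [0.3226 0.2504 0.0401]
scene jar 0.72 [0.428  0.2362 0.0568]
scene tube_rack 0.78 [ 0.3548 -0.2589  0.0511]
scene tube_rack 0.64 [ 0.6567 -0.3535  0.0516]
side b 38 [-0.0439  0.1371  0.0466]
side y 134 [-0.1102 -0.1418  0.047 ]
side g 44 [-0.0438  0.0454  0.0468]
side r 54 [-0.0443 -0.0477  0.047 ]
side bottle 0.73 [0.584  0.2689 0.076 ]
side jar 0.69 [0.3153 0.243  0.0333]
side jar 0.62 [0.4395 0.2276 0.0278]
side tube_rack 0.94 [ 0.3392 -0.2738  0.0499]
side tube_rack 0.87 [ 0.6404 -0.3667  0.05  ]
```

View pics/scene5.png

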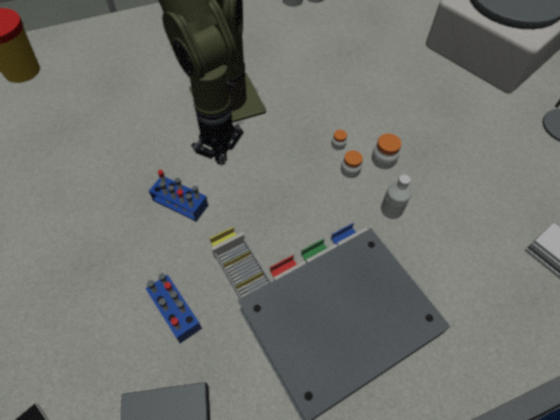

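View pics/side5.png

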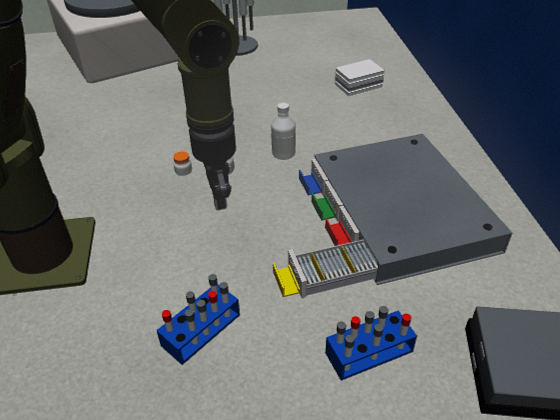

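The yellow lip at (225,238) is at -0.193, against -0.043 for the shut lips, so the drawer is out 0.150. The other three are in line and the loose things haven't moved. Handing in.

```bash
python3 - <<'E'
from plant import *
print(hand_in())
E
```

```text
the job is handed in; nothing more can be done
None
```

The blue drawer is pushed fully home and the yellow drawer is drawn out to its stop. I handed the job in at about 21 s on the robot's clock, with the gripper clear of everything.

- **Blue drawer:** I pushed it slowly with closed fingers. It stopped where predicted and did not move under about 10 N. Its lip is in line with the green and red ones, so those drawers look shut too.
- **Yellow drawer:** I drew it out with a fingertip in the pocket behind its lip. It stopped where predicted and held under about 6 N. The scene camera puts its lip 150 mm out from the shut lips.
- **Bottle, jar and tube rack:** in the scene camera all three are within about 2 mm of where they started, which is within measurement error.

Two side-camera readings disagreed at the end, and I relied on the scene camera for both:
- **Yellow lip:** the side reading was about 110 mm, not usable because yellow parts inside the drawer were counted as the lip.
- **Jar:** the arm partly hid it, so that position was about 20 mm off. The large jar was not reported in that view at all.

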